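# Clear the painting board, tilt it to the index and hold it

## Robot

A 7-joint arm with a two-finger parallel gripper is mounted at the origin on the work surface. World frame = base frame: x ahead of the robot, y to its left, z up, the work surface at z = 0. Lengths are in m, angles in rad, forces in N, time in s.
With the tool pointing down it reaches from about 0.425 to 0.875 m from the base axis. Payload 9.9 kg.
Tool frame: the origin (TCP) lies midway between the tips of the shut fingers; the grasp point (between the pads) lies 19 mm behind it; z points along the fingers, y is the line along which they close (so a half turn about z gives the same grasp; the last joint's range is limited). The gripper opens to 85 mm and grips with 20 to 120 N. Pads are 22 mm wide; open, the fingers measure 114 mm over their backs; the gripper's body (76 mm by 85 mm) begins 54 mm behind the grasp point. The pads swing forward as they close: fully open they stand 13 mm farther back than shut.
Start: joints at [-1.406, 0.576, 0.025, 1.437, -0.015, 1.129, -0.057], TCP at [0.166, 0.654, 0.231] pointing down, gripper open.
Joint ranges: [-2.76, 2.76], [-0.34, 2.15], [-1.52, 1.57], [0.19, 2.46], [-1.09, 4.23], [0.17, 1.99], [-2.82, 2.82]. Speed limits (rad/s): [2.22, 2.22, 3.01, 3.01, 3.14, 3.14, 3.14].

## Interface

Orientations are given as a rotation vector (axis times angle).
In Python, from cell import monitor, imaging, ticket gives the robot as it stands.
- The arm moves only by the tool send_rows, never from a script. Its argument "moves" is a list of rows, each a list of 5 numbers: the shift along the world's x, y, z in mm, then the turn about the world's z in rad, then the gripper's target within -1 to 1 (fully open at 1, half-way at 0, shut at -1). In form: [[dx, dy, dz, turn, gripper], ...]. A call has 1 to 12 rows; each row shifts and turns the commanded pose from where the row before left it; what a row does not reach is not made up. A row lasts 1/10 s, in which the tool goes at most 50 mm and 8.59 degrees, less where a joint would pass 70% of its speed; a pose out of reach is approached as far as the arm can. A call with a gripper value outside its range is refused whole. The fingers move at their own pace and stop on an object; "squeeze" is the grip in N (left out, the last holds). Time passes only in rows, so rows that do not move let the fingers close. It gives the time, the measured TCP pose, the force, the opening and the grip force at its end, in the units of the state.
- monitor.get_state(): the state, without advancing time (a new reading comes with each control period).
- imaging.get_image(name): name is "side" or "top" or "wrist"; returns the picture (400x640x3 uint8, red, green, blue); there is no depth.
- imaging.camera_info(name): a dict with "fx", "fy", "cx", "cy" (pixels), "cam_to_world" (4x4, takes a point from camera to world coordinates); the wrist camera has in their place "T_tool_cam" (4x4, takes a point from camera to tool coordinates, whose origin is the TCP and whose axes are the flange's). Camera axes: x right, y down, z forward; pixel columns grow to the right and rows downward; lengths in m; the calibration is good to about 2 mm. A picture is of the moment at which its call begins: read the wrist's pose just before it. camera_info takes no time and is no camera call.
- ticket.hand_in(): hands the job in; it is judged then, once.
The state is a dict: "time_s": time; "q": joint angles; "qvel": joint speeds; "joint_torque": joint torques, N m; "eef_pos": TCP position; "tool_rot": TCP orientation; "contact_force": force on the tool from outside, world axes, zero at the start; "wrist_torque": the same for the moment, N m; "gripper_width": finger opening in m; "gripper_force": force on a finger pad.
Only numpy, scipy, OpenCV 4.12 (cv2) and the standard library are available. Lean on these libraries where they do the work, as an engineer would, in place of code of your own. Each camera call takes 0.05 s, during which the arm holds its last target. There are 200 camera calls.

## Task

Put the two wooden offcuts lying on the hinged painting board into the open plywood bin while the board still lies flat. Then lift the free edge of the board, which has a wooden pull, until it lies at the same slope as the metal index arm at its side, and finish while still holding it up there steadily with the fingers, because the board drops if it is let go. Do not shift the index arm, the paint tub, the water jar or the cat figure.

Things in the scene. Friction and masses are not known exactly. Their poses are not given: they have to be found in the camera images.
- easel: fixed dark wooden base of the tilting painting board, 270 x 290 x 18 mm. Origin: middle of its underside. x points level from the board's free edge (robot side) to the hinge (far side), y left along the hinge, z up. Hinge axis at x = +115 mm, z = 27 mm, parallel to y. A thin steel guide arc (200 mm radius about the hinge) stands at its left side, y = +170 mm
- flap: the painting board: plywood 235 x 280 x 12 mm, 0.4 to 0.75 kg, hinged at its far edge, no spring: falls flat if let go. Origin on the hinge axis at mid width and mid thickness; the board runs 235 mm from there along its -x axis; z is normal to it, upper face at z = +6 mm. Flat (0 rad), its axes are parallel to the easel's; lifting turns it about +y, free edge up, to at most 1.3 rad
- flap_handle (a point): centre of the board's wooden pull: a disc 36 mm in diameter, 28 mm thick, standing on edge on a 22 x 28 mm neck, flat sides facing the board's +y and -y: fingers closed on it along y can turn on it as the board tilts. In the board's frame at x = -200, y = 0, z = +40 mm (34 mm above the upper face; its top is 52 mm above that face)
- index: index arm that marks the slope: aluminium bar 215 x 8 x 14 mm with a brass disc (24 mm diameter) at its end, turning stiffly on the same hinge axis, 153 mm left of the board's middle. Origin on the hinge axis at the board's mid width; the bar runs along its -x direction. Its slope is 0.45 to 0.85 rad above level. Target: the board's x axis parallel to this x axis
- index_tip (a point): centre of the brass disc at the end of the index arm, 218 mm from the hinge axis
- offcut_block: loose wooden block 55 (x) x 30 (y) x 30 (z) mm, 25 to 50 g, flat on the board. Origin: its middle
- offcut_step: loose stepped wooden offcut, 50 (x) x 30 (y) mm, 18 mm high with a further 18 mm high step over its -x half (x from -25 to +1 mm), 20 to 45 g, flat on the board with the step up. Origin: middle of the 50 x 30 x 36 mm outline, 18 mm above its underside
- bin: open-topped plywood bin 150 x 150 x 90 mm, walls 5 mm, 0.8 kg, loose on the table to the left or right of the easel. Origin: middle of its underside
- paint_tub: bystander: white paint tub, 90 mm diameter, 110 mm high, on the other side of the easel from the bin. Origin: middle of its underside
- water_jar: bystander: empty glass jar, 80 mm diameter, 100 mm high, standing beyond the bin or the tub, left or right. Origin: middle of its underside
- cat_figure: bystander: orange cat figure on a 60 x 70 mm dark plinth, about 100 mm high, standing beyond the bin or the tub, on the other side from the jar. Origin: middle of its underside
Not all that is in view belongs to the job. Leave any pink look-alike of the bin alone. What is shaped like the offcut_step but purple is not meant.

How it is judged:
On the way, in this order (a step that is already met when the one before it is completed fails the run):
1. both offcuts lie in the bin while the board is still flat (x of offcut_block in the frame of bin between -0.072 and 0.072 m and y of offcut_block in the frame of bin between -0.072 and 0.072 m and z of offcut_block in the frame of bin between 0 and 0.085 m and x of offcut_step in the frame of bin between -0.072 and 0.072 m and y of offcut_step in the frame of bin between -0.072 and 0.072 m and z of offcut_step in the frame of bin between 0 and 0.085 m and angle between bin's own z axis and vertical below 0.2 rad and angle between the x axis of flap and the x axis of easel, either way round below 0.1 rad and linear speed of each of offcut_block, offcut_step below 0.05 m/s), for 0.2 s.
2. the board is held at the slope of the index arm by the gripper (angle between the x axis of flap and the x axis of index, either way round below 0.07 rad and contact force between the fingers and flap above 1 N), for 0.2 s.
At the end, for the whole second after the job is handed in: The board's slope is within 0.07 rad (4 degrees) of the index arm's, still (under 0.1 rad/s), carried by the fingers (more than 1 N on the board) and not by the bin or the offcuts; both offcuts are inside the upright bin (all of step 2 and x of offcut_block in the frame of bin between -0.072 and 0.072 m and y of offcut_block in the frame of bin between -0.072 and 0.072 m and z of offcut_block in the frame of bin between 0 and 0.085 m and x of offcut_step in the frame of bin between -0.072 and 0.072 m and y of offcut_step in the frame of bin between -0.072 and 0.072 m and z of offcut_step in the frame of bin between 0 and 0.085 m and angle between bin's own z axis and vertical below 0.2 rad and angular speed of flap below 0.1 rad/s and contact force between each of bin, offcut_block, offcut_step and flap below 0.3 N); the arm keeps its last pose, push and grip.
It fails at once if the index arm is shifted by more than 10 mm at its tip (distance of index_tip from where it was at the start of the episode above 0.01 m).
It fails at once if the paint tub is shifted by more than 30 mm (distance of paint_tub from where it was at the start of the episode above 0.03 m).
It fails at once if the water jar is shifted by more than 30 mm (distance of water_jar from where it was at the start of the episode above 0.03 m).
It fails at once if the cat figure is shifted by more than 30 mm (distance of cat_figure from where it was at the start of the episode above 0.03 m).
It also fails if it takes over 72 s, if anything falls off the work surface, if the arm or the gripper's body presses on something with over 40 N, if the wrist force passes 120 N, or if a joint passes its speed limit or range.

## Working session

There is one attempt and no reset: what is moved stays moved. The work goes in short steps, Python scripts to look and compute and a tool call to move; the robot and the scene stay as the last step left them, time stands still between calls to the robot, and variables do not carry over. Pictures are saved under pics/ and viewed, at most 10 in all, crops included, and the job is handed in when it is done.

Besides the shell and the picture viewer there is one more tool, called by a JSON object that holds its "method" and its "body", one argument or row to a line. send_rows: Moves the arm, as the interface text tells. Its arguments: {"type":"object","properties":{"moves":{"type":"array"},"squeeze":{"type":"number"}},"required":["moves"]}

```bash
mkdir -p pics; python3 - <<'E'
from cell import monitor, imaging
import cv2,numpy as np
s=monitor.get_state();print({k:np.round(v,3) for k,v in s.items()})
for n in("top","side"):
    im=imaging.get_image(n);cv2.imwrite(f"pics/{n}0.png",cv2.cvtColor(im,cv2.COLOR_RGB2BGR))
    i=imaging.camera_info(n);print(n,i)
print(imaging.camera_info("wrist"))
E
```

```text
{'time_s': np.float64(0.0), 'q': array([-1.406,  0.577,  0.025,  1.438, -0.015,  1.129, -0.056]), 'qvel': array([ 0.   ,  0.   , -0.001, -0.001,  0.001,  0.001, -0.   ]), 'joint_torque': array([ 1.0000e-03, -7.6576e+01,  2.2500e+00, -2.8596e+01,  1.5000e-02,
        1.3000e-02, -0.0000e+00]), 'eef_pos': array([0.166, 0.654, 0.23 ]), 'tool_rot': array([-3.900e-01, -3.117e+00,  3.000e-03]), 'contact_force': array([0.428, 1.056, 0.899]), 'wrist_torque': array([-0.038,  0.   , -0.05 ]), 'gripper_force': np.float64(0.0), 'gripper_width': np.float64(0.085)}
top {'fx': 463.2064208985799, 'fy': 463.2064208985799, 'cx': 317.7666585363543, 'cy': 205.7162439680087, 'cam_to_world': array([[-0.01251206, -0.98947359,  0.14417166,  0.33542942],
       [-0.99981175,  0.01451825,  0.01287157, -0.01149822],
       [-0.0148292 , -0.14398347, -0.98946898,  1.30197723],
       [ 0.        ,  0.        ,  0.        ,  1.        ]])}
side {'fx': 393.76516991883676, 'fy': 393.76516991883676, 'cx': 321.7226797450818, 'cy': 194.6715452749986, 'cam_to_world': array([[ 0.99717508, -0.04701619,  0.05857767,  0.47142981],
       [-0.0750212 , -0.58501137,  0.80754784, -0.82669856],
       [-0.00369922, -0.80966115, -0.58688597,  0.68184046],
       [ 0.        ,  0.        ,  0.        ,  1.        ]])}
{'fx': 348.4649064418921, 'fy': 348.4649064418921, 'cx': 315.5716923207597, 'cy': 202.74053316873454, 'T_tool_cam': array([[-4.35826342e-04, -9.62954366e-01, -2.69664047e-01,
         6.89101600e-02],
       [ 9.99999838e-01, -5.18476097e-04,  2.35265141e-04,
        -2.65472039e-04],
       [-3.66363958e-04, -2.69663901e-01,  9.62954436e-01,
        -1.43083326e-01],
       [ 0.00000000e+00,  0.00000000e+00,  0.00000000e+00,
         1.00000000e+00]])}
```

View pics/top0.png

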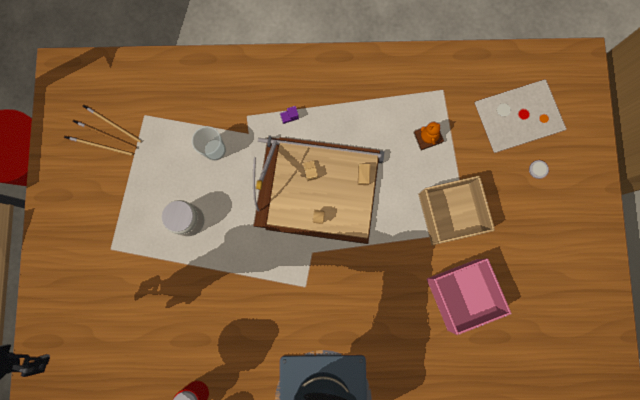

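View pics/side0.png

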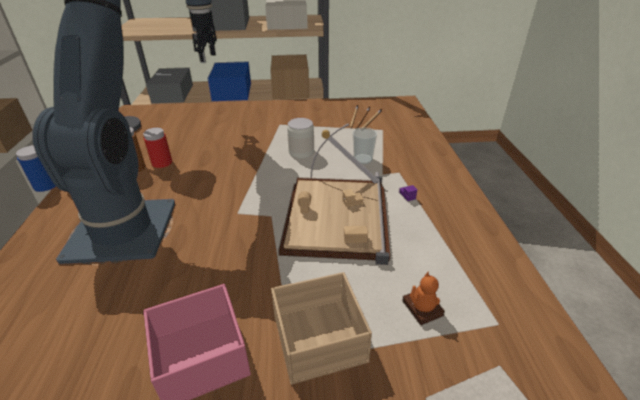

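The top view shows the board at about (320,190), with its pull at (319,215). The block and step are at (365,174) and (312,170). The plywood bin is at (457,210), the pink look-alike at (470,295), the index disc near (258,185), the tub at (182,217), the jar at (210,143) and the cat at (430,135). I'll enlarge to measure.

```bash
python3 - <<'E'
import cv2,numpy as np
a=cv2.imread("pics/top0.png")[130:248,245:395]
a=cv2.resize(a,None,fx=5,fy=5,interpolation=cv2.INTER_CUBIC)
cv2.imwrite("pics/top0c.png",a)
b=cv2.imread("pics/side0.png")[110:270,270:400]
b=cv2.resize(b,None,fx=3.7,fy=3.7,interpolation=cv2.INTER_CUBIC)
c=cv2.imread("pics/top0.png")[165:250,415:500];c=cv2.resize(c,(300,300),interpolation=cv2.INTER_CUBIC)
d=np.zeros((592,800,3),np.uint8);d[:b.shape[0],:b.shape[1]]=b[:592];d[:300,490:790]=c
cv2.imwrite("pics/side0c.png",d)
E
```

```text
(no output)
```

View pics/top0c.png

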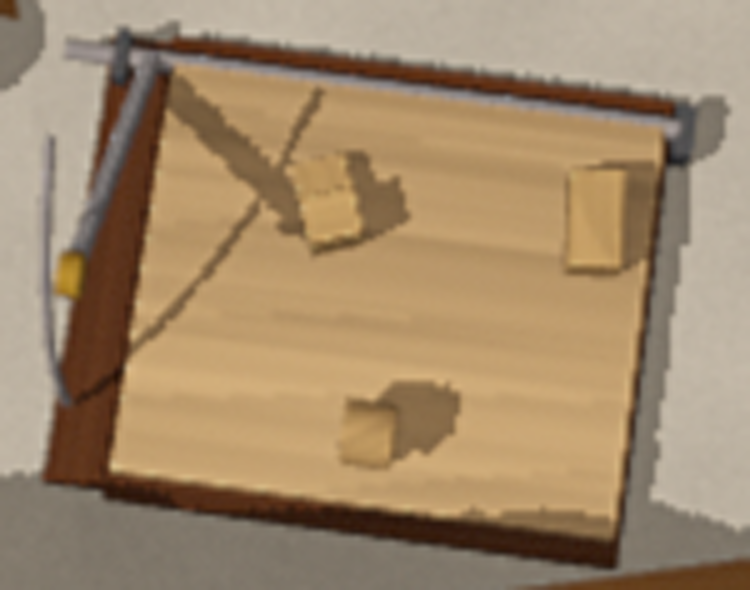

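View pics/side0c.png

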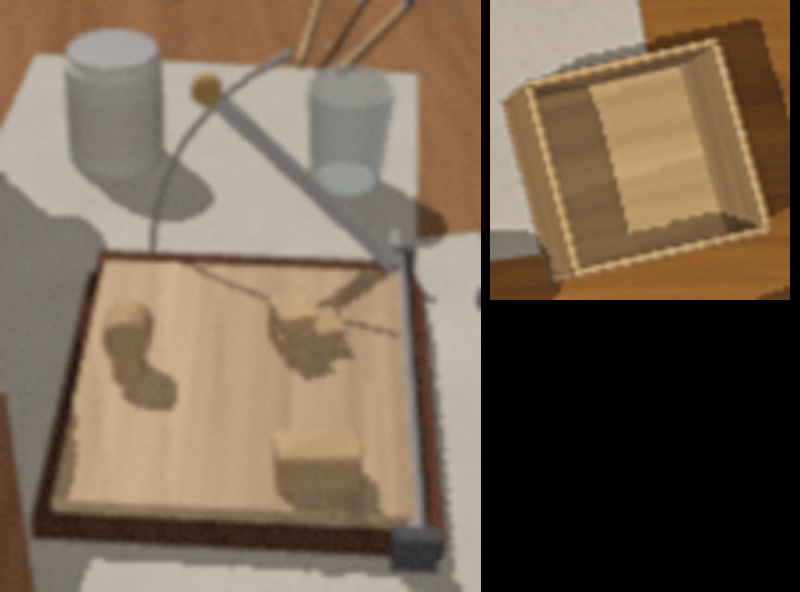

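```bash
cat > h.py <<'E'
import numpy as np
from cell import imaging
I={n:imaging.camera_info(n) for n in("top","side")}
def ray(n,u,v):
    i=I[n];M=i["cam_to_world"];return M[:3,3],M[:3,:3]@[(u-i["cx"])/i["fx"],(v-i["cy"])/i["fy"],1]
def at(n,u,v,z):
    o,d=ray(n,u,v);return o+d*(z-o[2])/d[2]
def proj(n,p):
    i=I[n];c=np.linalg.inv(i["cam_to_world"])@np.r_[p,1];return np.array([i["fx"]*c[0]/c[2]+i["cx"],i["fy"]*c[1]/c[2]+i["cy"]])
tc=lambda u,v:(245+u/5-.4,130+v/5-.4)
sc=lambda u,v:(270+u/3.7-.4,110+v/3.7-.4)
bc=lambda u,v:(415+(u-490)/3.53-.4,165+v/3.53-.4)
E
python3 - <<'E'
from h import *
from scipy.optimize import least_squares
def T(p,l):
    c,s=np.cos(p[2]),np.sin(p[2]);return np.array([p[0]+c*l[0]-s*l[1],p[1]+s*l[0]+c*l[1],l[2]])
h=.115;sl=lambda t:(h-.218*np.cos(t),.153,.027+.218*np.sin(t))
obs=[("top",tc(108,472),(h-.235,.14,.033)),("top",tc(615,540),(h-.235,-.14,.033)),
("top",tc(658,150),(h-.0,-.14,.033)),("top",tc(368,432),(h-.2,0,.085)),
("side",sc(52,510),(h-.235,-.14,.033)),("side",sc(104,262),(h-.235,.14,.033)),("side",sc(130,312),(h-.2,0,.08))]
def res(p):
    r=[proj(n,T(p,l))-uv for n,uv,l in obs]
    r+=[proj("top",T(p,sl(p[3])))-tc(70,273),proj("side",T(p,sl(p[3])))-sc(207,90)]
    return np.concatenate(r)
r=least_squares(res,[.55,0,0,.6],loss="soft_l1");p=r.x;print(p);print(res(p).reshape(-1,2).round(1).tolist())
print("handle",T(p,(h-.2,0,.067)))
for t in(p[3],): print("handle end",T(p,(h-.2*np.cos(t)+.04*np.sin(t),0,.027+.2*np.sin(t)+.04*np.cos(t))))
f=lambda n,L,z:[at(n,*q,z).round(4) for q in L]
B=f("top",[tc(*q) for q in[(570,168),(625,170),(620,272),(567,265)]],.063);print("block",B,np.mean(B,0))
S=f("top",[tc(*q) for q in[(303,198),(350,187),(360,238),(315,251)]],.069);print("step hi",S,np.mean(S,0))
S=f("top",[tc(*q) for q in[(288,162),(340,152),(352,187),(300,198)]],.051);print("step lo",S,np.mean(S,0))
B=f("top",[bc(*q) for q in[(527,87),(716,42),(767,230),(568,275)]],.09);print("bin",B,np.mean(B,0))
E
```

```text
[ 0.56938912 -0.00891884 -0.1478915   0.78754589]
[[0.2, 0.0], [-0.2, 0.0], [1.2, -4.9], [-0.0, -0.0], [-0.1, -2.8], [0.1, -0.7], [-0.8, 1.1], [0.1, 0.4], [0.0, -0.6]]
handle [0.48531699 0.00360616 0.067     ]
handle end [ 0.57159246 -0.00924709  0.19694822]
block [array([ 0.6319, -0.1086,  0.063 ]), array([ 0.6303, -0.1386,  0.063 ]), array([ 0.5736, -0.1343,  0.063 ]), array([ 0.5779, -0.1056,  0.063 ])] [ 0.603425 -0.121775  0.063   ]
step hi [array([0.616 , 0.0375, 0.069 ]), array([0.6218, 0.0118, 0.069 ]), array([0.5933, 0.0067, 0.069 ]), array([0.5865, 0.0312, 0.069 ])] [0.6044 0.0218 0.069 ]
step lo [array([0.6406, 0.0463, 0.051 ]), array([0.6459, 0.0175, 0.051 ]), array([0.6259, 0.0111, 0.051 ]), array([0.6202, 0.0399, 0.051 ])] [0.63315 0.0287  0.051  ]
bin [array([ 0.5519, -0.2805,  0.09  ]), array([ 0.5841, -0.4238,  0.09  ]), array([ 0.4419, -0.4525,  0.09  ]), array([ 0.4107, -0.3042,  0.09  ])] [ 0.49715 -0.36525  0.09   ]
```

The fit agrees with the given sizes:

| Item | Value |
|---|---|
| Index slope | about 0.79 rad |
| Easel yaw | -0.148 |
| Handle | (.485, .004) |
| Step | (.610, .0235), yaw .23 |
| Block | (.603, -.122), yaw -.06 |
| Bin centre | (.497, -.365) |

Next I move over the step.

{"method": "send_rows", "body": {
  "moves": [
    [0, 0, 40, 0, 1],
    [28, -39, 2, 0.04, 1],
    [28, -39, 2, 0.04, 1],
    [28, -39, 2, 0.04, 1],
    [28, -39, 2, 0.04, 1],
    [28, -39, 2, 0.04, 1],
    [28, -39, 2, 0.04, 1],
    [28, -39, 0, 0.04, 1],
    [28, -39, 0, 0.04, 1],
    [28, -39, 0, 0.04, 1],
    [28, -39, 0, 0.04, 1],
    [28, -39, 0, 0.04, 1]
  ],
  "squeeze": 40
}}

```text
time_s: 1.3
eef_pos: [0.4749, 0.2234, 0.2832]
tool_rot: [0.303, -3.127, 0.0]
contact_force: [1.3, 0.9, 0.2]
gripper_width: 0.085
gripper_force: 0.0
```

{"method": "send_rows", "body": {
  "moves": [
    [27, -40, 0, 0.04, 1],
    [27, -40, 0, 0, 1],
    [27, -40, 0, 0, 1],
    [27, -40, 0, 0, 1],
    [27, -40, -20, 0, 1],
    [0, 0, -45, 0, 1],
    [0, 0, -45, 0, 1],
    [0, 0, -45, 0, 1],
    [0, 0, 0, 0, 1],
    [0, 0, 0, 0, 1]
  ]
}}

```text
time_s: 2.3
eef_pos: [0.608, 0.0269, 0.1295]
tool_rot: [0.362, -3.119, 0.0]
contact_force: [0.9, 0.4, 0.5]
gripper_width: 0.0852
gripper_force: 0.0
```

```bash
python3 - <<'E'
from cell import monitor, imaging
import cv2,numpy as np
s=monitor.get_state();print(s["eef_pos"],s["tool_rot"])
cv2.imwrite("pics/w1.png",cv2.cvtColor(imaging.get_image("wrist"),cv2.COLOR_RGB2BGR))
E
```

```text
[0.60796619 0.02689343 0.129469  ] [ 3.62142171e-01 -3.11921089e+00  1.91164674e-04]
```

View pics/w1.png

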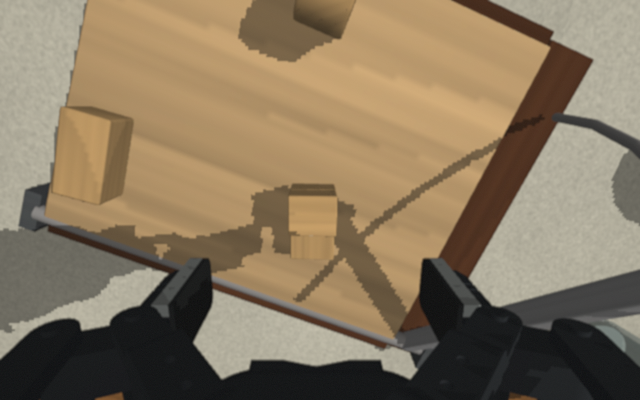

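The wrist view shows the step square to the fingers and centred at u≈313, with the fingers' midline at 316. Descend and grip.

{"method": "send_rows", "body": {
  "moves": [
    [2, -3, -45, 0, 1],
    [0, 0, -46, 0, 1],
    [0, 0, 0, 0, 1],
    [0, 0, 0, 0, 1],
    [0, 0, 0, 0, -1],
    [0, 0, 0, 0, -1],
    [0, 0, 0, 0, -1],
    [0, 0, 0, 0, -1],
    [0, 0, 0, 0, -1],
    [0, 0, 0, 0, -1]
  ]
}}

```text
time_s: 3.35
eef_pos: [0.6106, 0.024, 0.0394]
tool_rot: [-0.362, 3.119, 0.0]
contact_force: [-1.7, 0.3, 9.6]
gripper_width: 0.0294
gripper_force: 39.0
```

{"method": "send_rows", "body": {
  "moves": [
    [0, 0, 40, 0, -1],
    [0, 0, 40, 0, -1],
    [0, -20, 40, 0, -1],
    [-9, -45, 10, 0, -1],
    [-9, -45, 0, 0, -1],
    [-9, -45, 0, -0.04, -1],
    [-10, -45, 0, 0, -1],
    [-10, -45, 0, 0, -1],
    [-10, -45, 0, 0, -1],
    [-10, -45, 0, 0, -1],
    [-10, -45, 0, 0, -1],
    [0, 0, 0, 0, -1]
  ]
}}

```text
time_s: 4.55
eef_pos: [0.529, -0.3646, 0.1685]
tool_rot: [0.284, -3.127, 0.008]
contact_force: [-0.4, 0.4, -0.2]
gripper_width: 0.0295
gripper_force: 40.0
```

{"method": "send_rows", "body": {
  "moves": [
    [-2, 4, -20, 0, -1],
    [0, 0, -40, 0, -1],
    [0, 0, -40, 0, -1],
    [0, 0, -20, 0, -1],
    [0, 0, 0, 0, -1],
    [0, 0, 0, 0, -1],
    [0, 0, 0, 0, 0],
    [0, 0, 0, 0, 0],
    [0, 0, 0, 0, 0],
    [0, 0, 0, 0, 0],
    [0, 0, 40, 0, 0],
    [0, 0, 40, 0, 0]
  ]
}}

```text
time_s: 5.75
eef_pos: [0.5303, -0.3516, 0.1283]
tool_rot: [0.3, -3.125, -0.002]
contact_force: [0.5, 0.6, 0.6]
gripper_width: 0.043
gripper_force: 0.0
```

{"method": "send_rows", "body": {
  "moves": [
    [0, 0, 40, 0, 0.5],
    [8, 40, 20, -0.05, 1],
    [8, 40, 0, -0.05, 1],
    [8, 40, 0, -0.05, 1],
    [8, 40, 0, -0.05, 1],
    [8, 40, 0, -0.05, 1],
    [8, 25, 0, 0, 1],
    [8, 15, 0, 0, 1],
    [8, 0, -20, 0, 1],
    [8, 0, -30, 0, 1],
    [0, 0, 0, 0, 1],
    [0, 0, 0, 0, 1]
  ]
}}

```text
time_s: 6.95
eef_pos: [0.6026, -0.113, 0.1382]
tool_rot: [-0.094, -3.139, 0.001]
contact_force: [-0.4, -0.6, 0.6]
gripper_width: 0.0856
gripper_force: 0.0
```

```bash
python3 - <<'E'
from cell import monitor, imaging
import cv2,numpy as np
s=monitor.get_state();print(s["eef_pos"],s["tool_rot"])
a=cv2.cvtColor(imaging.get_image("wrist"),cv2.COLOR_RGB2BGR);b=cv2.cvtColor(imaging.get_image("top"),cv2.COLOR_RGB2BGR)
cv2.imwrite("pics/w2.png",np.hstack([cv2.resize(a,(480,300)),cv2.resize(b[140:250,400:510],(300,300))]))
E
```

```text
[ 0.60263612 -0.11299874  0.13822666] [-9.38277179e-02 -3.13885057e+00  7.45450765e-04]
```

View pics/w2.png

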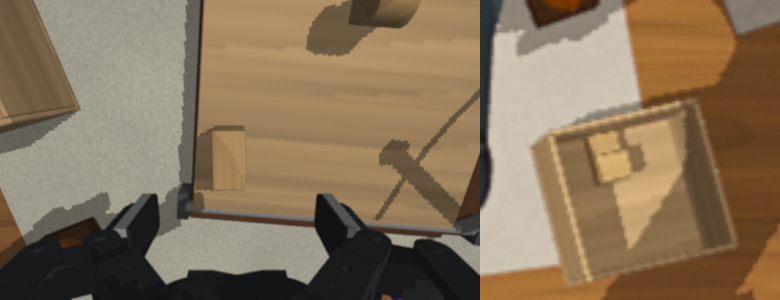

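The step lies in the bin, and the block is square to the fingers about 9 mm to the -y side, as computed. Gripping it.

{"method": "send_rows", "body": {
  "moves": [
    [1, -9, -30, 0, 1],
    [0, 0, -40, 0, 1],
    [0, 0, -28, 0, 1],
    [0, 0, 0, 0, 1],
    [0, 0, 0, 0, 1],
    [0, 0, 0, 0, -1],
    [0, 0, 0, 0, -1],
    [0, 0, 0, 0, -1],
    [0, 0, 0, 0, -1],
    [0, 0, 0, 0, -1],
    [0, 0, 0, 0, -1]
  ]
}}

```text
time_s: 8.15
eef_pos: [0.6045, -0.1211, 0.0411]
tool_rot: [0.092, 3.139, -0.0]
contact_force: [-1.5, 0.6, 6.8]
gripper_width: 0.0293
gripper_force: 39.4
```

{"method": "send_rows", "body": {
  "moves": [
    [0, 0, 40, 0, -1],
    [0, 0, 45, 0, -1],
    [0, 0, 45, 0, -1],
    [-20, -36, 0, 0.05, -1],
    [-20, -36, 0, 0.05, -1],
    [-20, -36, 0, 0.05, -1],
    [-20, -36, 0, 0.05, -1],
    [-20, -36, 0, 0.05, -1],
    [-20, -36, 0, 0, -1],
    [-19, -34, 0, 0, -1],
    [0, 0, 0, 0, -1],
    [0, 0, 0, 0, -1]
  ]
}}

```text
time_s: 9.35
eef_pos: [0.4643, -0.3719, 0.1702]
tool_rot: [0.296, -3.128, -0.0]
contact_force: [-0.1, -0.2, -1.2]
gripper_width: 0.029
gripper_force: 40.1
```

{"method": "send_rows", "body": {
  "moves": [
    [0, 0, -40, 0, -1],
    [0, 0, -40, 0, -1],
    [0, 0, -38, 0, -1],
    [0, 0, 0, 0, -1],
    [0, 0, 0, 0, -1],
    [0, 0, 0, 0, 0],
    [0, 0, 0, 0, 0],
    [0, 0, 0, 0, 0],
    [0, 0, 0, 0, 0],
    [0, 0, 40, 0, 0],
    [0, 0, 40, 0, 0],
    [0, 0, 40, 0, 0.5]
  ]
}}

```text
time_s: 10.55
eef_pos: [0.4647, -0.371, 0.1738]
tool_rot: [0.299, -3.127, -0.0]
contact_force: [1.4, 0.1, -1.3]
gripper_width: 0.0558
gripper_force: 0.0
```

{"method": "send_rows", "body": {
  "moves": [
    [2, 40, 0, -0.04, 1],
    [2, 40, 0, -0.04, 1],
    [2, 40, 0, -0.04, 1],
    [2, 40, 0, -0.04, 1],
    [2, 40, 0, -0.04, 1],
    [2, 40, 0, -0.04, 1],
    [2, 40, 0, -0.04, 1],
    [2, 40, 0, -0.05, 1],
    [2, 40, 0, 0, 1],
    [2, 16, 0, 0, 1],
    [0, 0, 0, 0, 1],
    [0, 0, 0, 0, 1]
  ]
}}

```text
time_s: 11.75
eef_pos: [0.485, 0.0046, 0.1724]
tool_rot: [0.217, 3.134, -0.001]
contact_force: [0.2, 0.3, 0.4]
gripper_width: 0.0855
gripper_force: 0.0
```

```bash
python3 - <<'E'
from cell import monitor, imaging
import cv2,numpy as np
s=monitor.get_state();print(s["eef_pos"],s["tool_rot"])
a=cv2.cvtColor(imaging.get_image("wrist"),cv2.COLOR_RGB2BGR);b=cv2.cvtColor(imaging.get_image("top"),cv2.COLOR_RGB2BGR)
cv2.imwrite("pics/w3.png",np.hstack([cv2.resize(a,(480,300)),cv2.resize(b[140:250,400:510],(300,300))]))
E
```

```text
[0.48499846 0.00458175 0.17239286] [ 2.17055533e-01  3.13377878e+00 -5.26591664e-04]
```

View pics/w3.png

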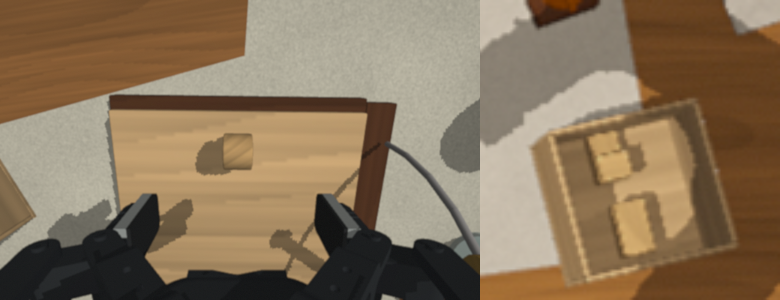

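Both offcuts are in the bin, and the pull is centred between the fingers at (238,151) against a midline of 237. Gripping it now and computing the arc.

{"method": "send_rows", "body": {
  "moves": [
    [-1, -1, -40, 0, 1],
    [0, 0, -40, 0, 1],
    [0, 0, -44, 0, 1],
    [0, 0, 0, 0, 1],
    [0, 0, 0, 0, 1],
    [0, 0, 0, 0, -1],
    [0, 0, 0, 0, -1],
    [0, 0, 0, 0, -1],
    [0, 0, 0, 0, -1],
    [0, 0, 0, 0, -1],
    [0, 0, 0, 0, -1]
  ],
  "squeeze": 50
}}

```text
time_s: 12.95
eef_pos: [0.4849, 0.0053, 0.0495]
tool_rot: [0.217, 3.132, 0.003]
contact_force: [-1.3, 5.8, 14.6]
gripper_width: 0.0279
gripper_force: 48.7
```

```bash
python3 - <<'E'
import numpy as np
t=np.linspace(0,.788,17);d=-.2*np.cos(t)+.04*np.sin(t);z=.2*np.sin(t)+.04*np.cos(t)
P=np.c_[d*.989,d*-.147,z]*1000
print((P[-1]-P[0]).round(1));print(np.diff(P,axis=0).round(1).tolist())
E
```

```text
[ 86.3 -12.8 130. ]
[[2.2, -0.3, 9.8], [2.7, -0.4, 9.7], [3.1, -0.5, 9.5], [3.6, -0.5, 9.4], [4.0, -0.6, 9.2], [4.5, -0.7, 9.0], [4.9, -0.7, 8.7], [5.3, -0.8, 8.5], [5.7, -0.9, 8.2], [6.1, -0.9, 7.9], [6.5, -1.0, 7.6], [6.9, -1.0, 7.3], [7.2, -1.1, 6.9], [7.5, -1.1, 6.5], [7.9, -1.2, 6.2], [8.1, -1.2, 5.8]]
```

{"method": "send_rows", "body": {
  "moves": [
    [2.2, -0.3, 9.8, 0, -1],
    [2.7, -0.4, 9.7, 0, -1],
    [3.1, -0.5, 9.5, 0, -1],
    [3.6, -0.5, 9.4, 0, -1],
    [4, -0.6, 9.2, 0, -1],
    [4.5, -0.7, 9, 0, -1],
    [4.9, -0.7, 8.7, 0, -1],
    [5.3, -0.8, 8.5, 0, -1],
    [0, 0, 0, 0, -1]
  ]
}}

```text
time_s: 13.85
eef_pos: [0.5149, 0.0007, 0.1226]
tool_rot: [0.217, 3.133, 0.002]
contact_force: [2.5, 5.2, -7.0]
gripper_width: 0.0272
gripper_force: 50.5
```

{"method": "send_rows", "body": {
  "moves": [
    [5.7, -0.9, 8.2, 0, -1],
    [6.1, -0.9, 7.9, 0, -1],
    [6.5, -1, 7.6, 0, -1],
    [6.9, -1, 7.3, 0, -1],
    [7.2, -1.1, 6.9, 0, -1],
    [7.5, -1.1, 6.5, 0, -1],
    [7.9, -1.2, 6.2, 0, -1],
    [8.1, -1.2, 5.8, 0, -1],
    [0, 0, 0, 0, -1],
    [0, 0, 0, 0, -1],
    [0, 0, 0, 0, -1]
  ]
}}

```text
time_s: 14.95
eef_pos: [0.5694, -0.0076, 0.1781]
tool_rot: [-0.217, -3.133, -0.002]
contact_force: [-1.3, 5.0, -2.2]
gripper_width: 0.0273
gripper_force: 50.6
```

```bash
python3 - <<'E'
from cell import monitor, imaging
import cv2,numpy as np
s=monitor.get_state();print(s["eef_pos"],s["tool_rot"])
b=cv2.cvtColor(imaging.get_image("side"),cv2.COLOR_RGB2BGR);a=cv2.cvtColor(imaging.get_image("top"),cv2.COLOR_RGB2BGR)
cv2.imwrite("pics/s4.png",np.hstack([cv2.resize(b[90:270,270:400],(400,554),interpolation=2),cv2.resize(a[120:250,240:334],(400,554),interpolation=2)]))
E
```

```text
[ 0.56939902 -0.00758721  0.17808723] [-2.16994750e-01 -3.13262792e+00 -2.24989131e-03]
```

View pics/s4.png

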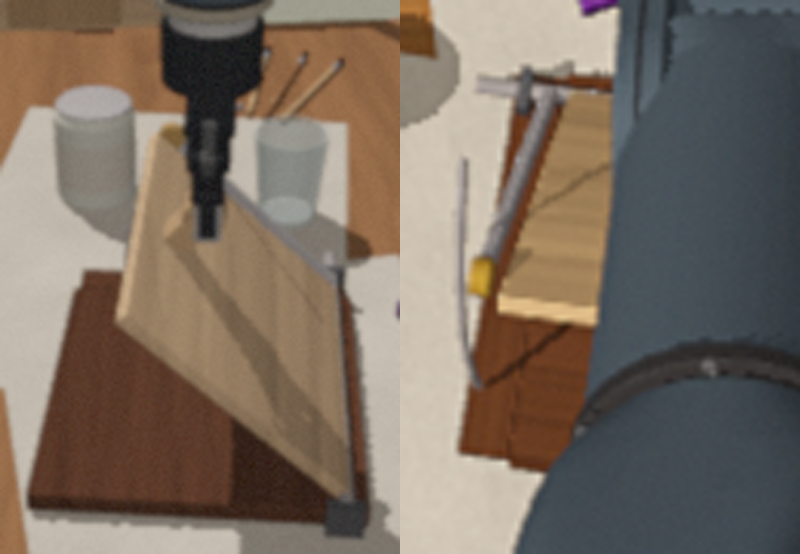

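```bash
python3 - <<'E'
from h import *
p=[.5694,-.0089,-.1479];c,s=np.cos(p[2]),np.sin(p[2])
def W(t,x,y,z):
    X=.115+x*np.cos(t)+z*np.sin(t);Z=.027-x*np.sin(t)+z*np.cos(t);return np.array([p[0]+c*X-s*y,p[1]+s*X+c*y,Z])
S=lambda q:((q-[270,90]+.4)*3.077).round()
Tt=lambda q:((q-[240,120]+.4)*4.26+[400,0]).round()
for t in(.70,.74,.78,.82):
    print(t,*[S(proj("side",W(t,-.235,y,z))) for y,z in((.14,.006),(-.14,.006),(-.14,-.006))],*[Tt(proj("top",W(t,-.235,.14,z))) for z in(.006,-.006)],"idx",S(proj("side",W(t,-.218,.153,0))),Tt(proj("top",W(t,-.218,.153,0))))
E
```

```text
0.7 [146. 139.] [114. 324.] [103. 334.] [497. 316.] [497. 332.] idx [158. 148.] [481. 303.]
0.74 [154. 132.] [123. 316.] [111. 326.] [497. 304.] [497. 320.] idx [164. 142.] [481. 291.]
0.78 [161. 126.] [132. 309.] [120. 318.] [498. 290.] [497. 307.] idx [171. 136.] [481. 279.]
0.82 [169. 119.] [142. 302.] [129. 311.] [498. 276.] [497. 294.] idx [178. 130.] [481. 267.]
```

The board is about 0.03 rad short: its free-edge corner at side crop (119,322) and top crop (498,318) gives about 0.76, while the disc at (172,133) and (481,276) gives 0.79. A small trim, then hold.

{"method": "send_rows", "body": {
  "moves": [
    [2, -0.3, 1.4, 0, -1],
    [2, -0.3, 1.4, 0, -1],
    [0, 0, 0, 0, -1],
    [0, 0, 0, 0, -1],
    [0, 0, 0, 0, -1],
    [0, 0, 0, 0, -1],
    [0, 0, 0, 0, -1],
    [0, 0, 0, 0, -1],
    [0, 0, 0, 0, -1],
    [0, 0, 0, 0, -1]
  ]
}}

```text
time_s: 16.05
eef_pos: [0.5728, -0.0081, 0.1804]
tool_rot: [-0.217, -3.131, -0.002]
contact_force: [-1.6, 4.5, -4.9]
gripper_width: 0.0274
gripper_force: 50.3
```

```bash
python3 - <<'E'
from cell import monitor, imaging
import cv2,numpy as np
s=monitor.get_state();print(s["eef_pos"],s["gripper_force"],s["contact_force"])
b=cv2.cvtColor(imaging.get_image("side"),cv2.COLOR_RGB2BGR);a=cv2.cvtColor(imaging.get_image("top"),cv2.COLOR_RGB2BGR)
cv2.imwrite("pics/s5.png",np.hstack([cv2.resize(b[90:270,270:400],(400,554),interpolation=2),cv2.resize(a[120:250,240:334],(400,554),interpolation=2)]))
E
```

```text
[ 0.57280198 -0.00809022  0.18039702] 50.282272696495056 [-1.57512225  4.53740384 -4.89074987]
```

View pics/s5.png

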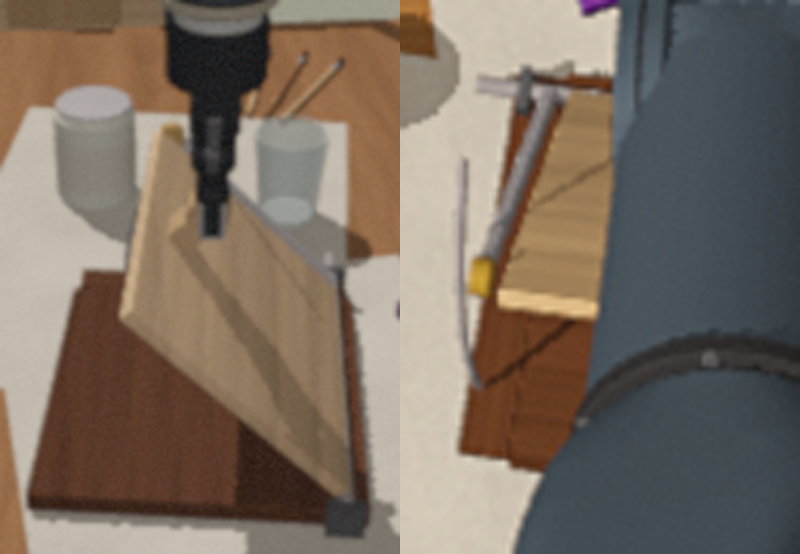

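The corners at (122,318) and (498,308) give a slope of about 0.78, against 0.79 for the index. The board is steady, so I'm handing in.

```bash
python3 -c "
from cell import ticket
print(ticket.hand_in())"
```

```text
the job is handed in; nothing more can be done
None
```

I handed the job in with both offcuts in the plywood bin and the fingers holding the board steady at about 0.78 rad, against about 0.79 rad for the index arm; the hand-in gave no verdict.

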